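# Knock down the plunger of a pellet die with a mallet

### The job

Draw the mallet out of its holder by its head, stand it on the blue mat and let go, then take it again by its orange handle and, with a brisk knock of the mallet (not a slow push), drive down the red plunger that still stands high on its pellet die, until it clicks and stays fully down. Then stand the mallet back on the blue mat on its striking face and let go. Touch that die with nothing but the mallet, and leave the other die and the jars and beaker alone.

Things in the scene. Friction and masses are not known exactly. Their poses are not given: they have to be found in the camera images.
- mallet: Loose mallet, about 0.27 kg, standing stably on a striking face, handle level in the holder (8 mm gap: at first only the head can be gripped). Head 70 mm tall: dark steel block 46 (along the handle) x 48 x 40 mm between two white round faces, 46 mm diameter, 15 mm thick. Origin: centre of the lower face; z up through the head, x along the handle away from the head.
- mallet_center (a point): Centre of the mallet's head, 35 mm above the lower face; axes as the mallet's.
- mallet_grip (a point): A good point to grip the handle, on its centre line 55 mm from the head's centre and 35 mm above the lower face; axes as the mallet's.
- mallet_handle: The mallet's orange handle, fixed to the head: a straight level bar 22 mm wide, 26 mm tall, running from 23 mm to 133 mm from the head's centre along the mallet's x axis; its centre line is 35 mm above the lower face. The origin is the same as the mallet's.
- holder: Fixed white channel with a blue stripe on its roof, 112 mm long, 52 wide, 66 tall, in which the mallet's handle lies. Origin: centre of its underside, on the bench; its mouth faces its own -x, where the mallet's head stands. Opening 36 mm wide, 58 high: the handle has 7 mm room each side, 10 mm above. The mallet comes out level along the holder's -x; after 120 mm it is clear.
- mat: Fixed blue mat, 150 x 150 mm, 3 mm thick, on the bench. Origin at the centre of its underside (z = 0).
- die: The pellet die to work on, fixed to the bench: dark base plate 100 x 100 x 15 mm with an aluminium cylinder of 60 mm diameter and a dark collar, 70 mm tall in all, with a red-capped plunger upright in its centre. Origin at the centre of its underside.
- cap_top (a point): Centre of the top of the plunger's red cap, where the mallet strikes. The cap is 32 mm in diameter and 8 mm thick, on a 16 mm steel stem; its top is 96 mm above the bench when the plunger is up and 80 mm when it is fully down.
- plunger (a joint): Travel of the plunger in m: 0 = up, 0.016 = fully down. It is sprung: it resists with about 8 N at first, less with depth, and springs back up if let go before about 0.011; past that it snaps down by itself and stays down.
- done_die: A second, like die whose plunger is already down (its red cap's top is 80 mm above the bench). Fixed; leave it alone. Origin at the centre of its underside.
- amber_jar_center (a point): Centre of a loose amber glass jar, 52 mm diameter, 85 mm tall; a bystander.
- beaker_center (a point): Centre of a loose clear glass beaker, 66 mm diameter, 75 mm tall; a bystander.
- white_jar_center (a point): Centre of a loose white jar with red lid, 48 mm diameter, 75 mm tall; a bystander.
Things that resemble listed ones, but are neither listed nor needed, are in the scene too. Leave any yellow look-alike of the mallet alone. Of the things that look like the mat, take the one that is farthest to the robot's left at the start.

How it is judged:
By the outcome, as a careful person would: the job done as asked, in the order asked, and still so for the second after the job is handed in, with the robot touching nothing.
It also fails if it takes over 54 s, if anything falls off the work surface, if the arm or the gripper's body presses on something with over 40 N, if the wrist force passes 120 N, or if a joint passes its speed limit or range.

### The arm

A 6-joint arm with a two-finger parallel gripper is mounted at the origin on the work surface. World frame = base frame: x ahead of the robot, y to its left, z up, the work surface at z = 0. Lengths are in m, angles in rad, forces in N, time in s.
With the tool pointing down it reaches from about 0.25 to 0.725 m from the base axis. Payload 4 kg.
Tool frame: the origin (TCP) lies midway between the tips of the shut fingers; the grasp point (between the pads) lies arm.tcp_to_grasp behind it (arm.tcp_to_grasp is the distance from the TCP to the grasp point, in m); z points along the fingers, y is the line along which they close (so a half turn about z gives the same grasp; the last joint's range is limited). The gripper opens to 85 mm and grips with 20 to 120 N. Pads are 22 mm wide; open, the fingers measure 114 mm over their backs; the gripper's body (76 mm by 85 mm) begins 54 mm behind the grasp point. The pads swing forward as they close: fully open they stand 13 mm farther back than shut.
Start: joints at [-1.313, 0.241, 0.005, 1.335, 0, 1.571], TCP at [0.127, -0.483, 0.231] pointing down, gripper open.
Joint ranges: [-2.72, 2.72], [-1.05, 1.87], [-1.09, 1.28], [-1.99, 2.15], [-1.42, 1.44], [-3.14, 3.14]. Speed limits (rad/s): [2.79, 2.79, 3.14, 3.14, 3.14, 3.14].

### API

Orientations are given as a unit quaternion [x, y, z, w].
In Python, from cell import arm gives the robot as it stands.
- The arm moves only by the tool apply_moves, never from a script. Its argument "deltas" is a list of rows, each a list of 3 entries, a list of its own where there are three numbers: the shift along the tool's x, y, z in units of 25 mm (1.0 is 25 mm), then the turn, a rotation vector about the tool's x, y, z in rad, then the gripper command: -1 is shut, 1 is fully open, values between are in proportion. A call has 1 to 20 rows; each row is the pose to reach, as a shift and turn from the pose commanded when the call began, along the tool's axes at that moment; what a row does not reach only later rows make up. A row lasts 1/10 s, in which the tool goes at most 50 mm and 8.59 degrees, less where a joint would pass 70% of its speed; a pose out of reach is approached as far as the arm can. A call with a gripper value outside its range is refused whole. The fingers move at their own pace and stop on an object; "squeeze" is the grip in N (left out, the last holds). Time passes only in rows, so rows that repeat a pose let the fingers close. It gives the time, the measured TCP pose, the force, the opening and the grip force at its end, in the units of the state.
- arm.read_state(): the state, without advancing time (a new reading comes with each control period).
- arm.get_image(name): name is "side" or "top"; returns a dict with "pixels" (384x512x3 uint8, red, green, blue), "range_z" (384x512 float32, m along the optical axis (not along the pixel's ray), 0 where there is no reading), "K" (3x3 intrinsics, pixels), "rvec" (rotation vector, rad) and "tvec" (3), from world to camera coordinates, as OpenCV has them. Camera axes: x right, y down, z forward; pixel columns grow to the right and rows downward; lengths in m; the calibration is good to about 2 mm. A picture is of the moment at which its call begins.
- arm.sign_off(): hands the job in; it is judged then, once.
Trained networks look in the newest picture that a camera, given by its name, has taken for a name from the list of things; names that differ only in an ending like _2 or _b are one class to them, and where a whole thing is asked for, a point or a joint stands for the part that bears it (a point fixed in the world has none). Each returns a list of dicts, best first, with "confidence" (0 to 1); they miss things now and then, are a little off and sometimes report something else, mostly with a low value. They report only what shows in the picture. A call takes as long as a camera call. They do not tell look-alikes from the thing itself.
- arm.search_frame(camera, name): "rect" ([left, top, right, bottom] in pixels, round what is visible of it).
- arm.cut_out(camera, name): "pixels" (384x512 bool, what is visible of it) and "rect" ([left, top, right, bottom] in pixels, round what is visible of it).
- arm.spot_point(camera, name): "uv" ([column, row] in pixels: a listed point, or the origin of a listed thing).
The state is a dict: "t": time; "joint_pos": joint angles; "joint_velocities": joint speeds; "effort": joint torques, N m; "tcp_pos": TCP position; "ee_rot": TCP orientation; "force": force on the tool from outside, world axes, zero at the start; "moment": the same for the moment, N m; "finger_gap": finger opening in m; "grasp_force": force on a finger pad.
Only numpy, scipy, OpenCV 4.12 (cv2) and the standard library are available. Lean on these libraries where they do the work, as an engineer would, in place of code of your own. Each camera call takes 0.05 s, during which the arm holds its last target. There are 200 camera calls.

## Working session

There is one attempt and no reset: what is moved stays moved. The work goes in short steps, Python scripts to look and compute and a tool call to move; the robot and the scene stay as the last step left them, time stands still between calls to the robot, and variables do not carry over. Pictures are saved under pics/ and viewed, at most 10 in all, crops included, and the job is handed in when it is done.

Besides the shell and the picture viewer there is one more tool, called after ">>>" in YAML: its name, and indented under it one key for each argument. apply_moves: Moves the arm, as the interface text tells. Its arguments: {"type":"object","properties":{"deltas":{"type":"array"},"squeeze":{"type":"number"}},"required":["deltas"]}

```bash
ls; mkdir -p pics
cat > h.py <<'E'
import numpy as np, cv2
from cell import arm
from scipy.spatial.transform import Rotation as R
def world(im, uv, z=None):
    """pixels -> world: by depth, or by plane at height z"""
    K=im["K"]; Rm=cv2.Rodrigues(np.array(im["rvec"],float))[0]; t=np.array(im["tvec"],float).ravel()
    uv=np.atleast_2d(np.array(uv,float)); ray=np.c_[uv,np.ones(len(uv))]@np.linalg.inv(K).T
    if z is None:
        d=im["range_z"][uv[:,1].round().astype(int),uv[:,0].round().astype(int)]
        return (ray*d[:,None]-t)@Rm
    c=-t@Rm; w=ray@Rm
    return c+w*((z-c[2])/w[:,2])[:,None]
E
python3 - <<'E'
from h import *
print(arm.read_state(), arm.tcp_to_grasp)
ims={c:arm.get_image(c) for c in("side","top")}
for c,im in ims.items():
    cv2.imwrite(f"pics/{c}0.png",im["pixels"][:,:,::-1]); 
    print(c,(-cv2.Rodrigues(im["rvec"])[0].T@np.array(im["tvec"]).ravel()).round(3))
    for n in ["mallet","mallet_center","mallet_grip","holder","mat","die","cap_top","amber_jar_center","beaker_center","white_jar_center"]:
        for d in arm.spot_point(c,n)[:4]:
            uv=np.clip(d["uv"],0,[511,383]);zz={"mallet_center":.035,"mallet_grip":.035,"cap_top":.09,"amber_jar_center":.042,"beaker_center":.037,"white_jar_center":.037}.get(n,0)
            print(c,n,round(d["confidence"],2),np.round(uv),"plane",world(im,uv,zz)[0].round(3),"depth",world(im,uv)[0].round(3))
E
```

```text
pics
{'t': 0.0, 'joint_pos': array([-1.31297678e+00,  2.41422082e-01,  3.72741283e-03,  1.33517154e+00,
       -9.78836603e-06,  1.57076903e+00]), 'joint_velocities': array([ 5.77019424e-04, -7.96058248e-04,  3.56378659e-04,  2.22173017e-06,
        1.65711984e-03,  1.37494566e-03]), 'effort': array([-9.09646205e-04, -3.72316289e+01,  2.52409852e+01,  1.69534574e-02,
       -7.96396967e-05, -1.24845201e-06]), 'tcp_pos': array([ 0.12732557, -0.4828759 ,  0.2304096 ]), 'ee_rot': array([ 9.91700348e-01,  1.28566513e-01, -1.37884152e-04, -1.02572466e-03]), 'force': array([1.45846956, 0.81352982, 0.54693197]), 'moment': array([-0.03290312,  0.00712075,  0.07319963]), 'grasp_force': 0.0, 'finger_gap': 0.0853890719140541} 0.0187
side [0.44  0.558 0.609]
side mallet 0.92 [229. 301.] plane [0.533 0.181 0.   ] depth [0.523 0.222 0.067]
side mallet 0.67 [318. 298.] plane [0.357 0.15  0.   ] depth [0.363 0.179 0.042]
side mallet_grip 0.71 [320. 307.] plane [0.358 0.191 0.035] depth [0.36  0.2   0.049]
side mallet_grip 0.62 [225. 289.] plane [0.539 0.179 0.035] depth [0.533 0.203 0.071]
side hold
[... 1293 characters left out ...]
.225 0.067]
top holder 0.73 [156. 176.] plane [0.532 0.26  0.   ] depth [0.523 0.242 0.065]
top mat 0.93 [262. 185.] plane [ 0.516 -0.037  0.   ] depth [ 0.516 -0.037  0.004]
top mat 0.93 [337. 279.] plane [ 0.261 -0.248  0.   ] depth [ 0.261 -0.247  0.002]
top die 0.61 [309. 134.] plane [ 0.663 -0.167  0.   ] depth [ 0.645 -0.158  0.07 ]
top cap_top 0.66 [315. 127.] plane [ 0.66  -0.171  0.09 ] depth [ 0.658 -0.17   0.098]
top amber_jar_center 0.76 [237. 116.] plane [0.697 0.036 0.042] depth [0.684 0.033 0.083]
top beaker_center 0.83 [198. 110.] plane [0.714 0.143 0.037] depth [0.725 0.149 0.002]
top white_jar_center 0.63 [371. 137.] plane [ 0.65  -0.332  0.037] depth [ 0.64  -0.321  0.076]
```

Run:
```python
import cv2
a=cv2.imread("pics/top0.png")
cv2.imwrite("pics/top0b.png",cv2.resize(a[70:340,120:480],(800,600),interpolation=cv2.INTER_CUBIC))
```

```text
(no output)
```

View pics/top0b.png

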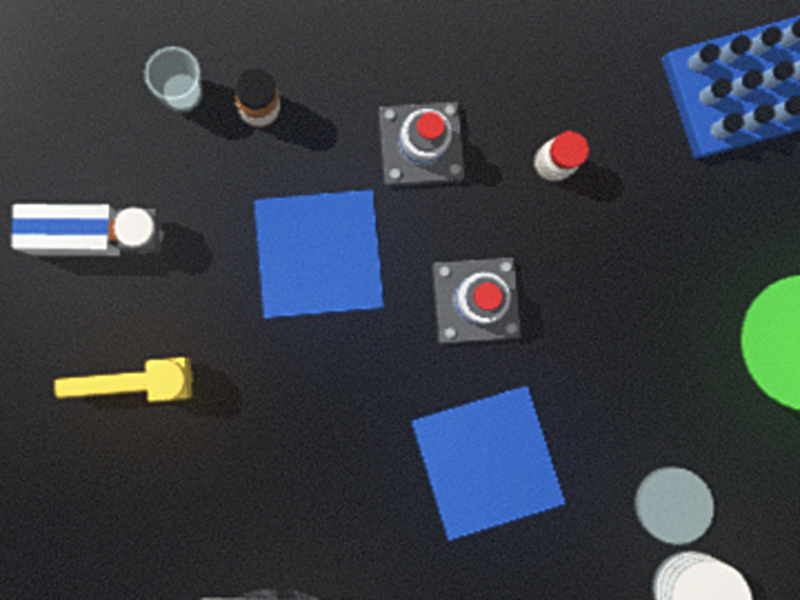

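View pics/side0.png

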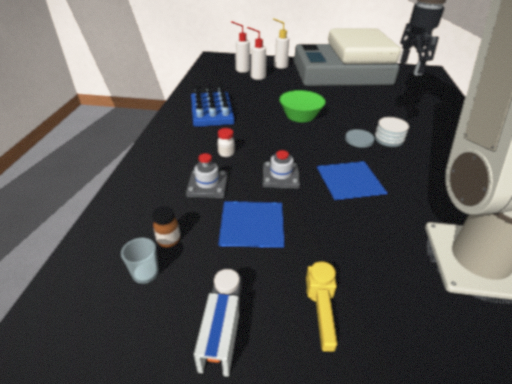

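The top crop shows two candidates for each thing. Each is at its crop pixel:
- **Mallet:** the white-faced one in the holder, head at (133,228). The yellow one at (125,380) is the look-alike.
- **Mat:** (318,253) is farther left (y≈-0.04) than (490,462), so I take the first.
- **Die:** (425,140) and (485,297). The first appears to stand high, with depth 0.098. I'll measure both.

Run:
```python
from h import *
im=arm.get_image("top"); vv,uu=np.mgrid[0:384,0:512]
W=world(im,np.c_[uu.ravel(),vv.ravel()]).reshape(384,512,3)
hsv=cv2.cvtColor(im["pixels"],cv2.COLOR_RGB2HSV).astype(int); H,S,V=hsv[...,0],hsv[...,1],hsv[...,2]
def box(x0,x1,y0,y1,z0,z1): return (W[...,0]>x0)&(W[...,0]<x1)&(W[...,1]>y0)&(W[...,1]<y1)&(W[...,2]>z0)&(W[...,2]<z1)
def rep(n,m):
    p=W[m]; c,s,a=cv2.minAreaRect(p[:,:2].astype(np.float32)); print(n,len(p),"mean",p.mean(0).round(4),"med z",np.median(p[:,2]).round(4),"rect",np.round(c,4),np.round(s,4),round(a,1))
red=((H<8)|(H>172))&(S>150)&(V>100)
rep("cap far",red&box(.6,.72,-.25,-.1,.06,.12)); rep("cap near",red&box(.4,.56,-.3,-.1,.05,.12))
blue=(H>100)&(H<125)&(S>130)&(V>80)
rep("mat",blue&box(.4,.62,-.14,.06,-.01,.02))
white=(S<60)&(V>150)
rep("face",white&box(.45,.6,.12,.192,.06,.08))
rep("holder",box(.45,.6,.2,.34,.055,.08)); rep("holder stripe",blue&box(.45,.6,.19,.36,.05,.08))
rep("orange",(H>3)&(H<14)&(S>150)&box(.45,.6,.15,.25,.02,.08))
rep("dieplate",box(.57,.74,-.25,-.1,.008,.022))
print(world(im,[[184,177]],.07))
cv2.imwrite("pics/c1.png",cv2.resize(im["pixels"][150:200,115:215,::-1],(800,400),interpolation=cv2.INTER_CUBIC))
```

```text
cap far 107 mean [ 0.6597 -0.1652  0.0954] med z 0.0955 rect [ 0.6598 -0.1657] [0.028  0.0288] 4.0
cap near 115 mean [ 0.4641 -0.2365  0.0796] med z 0.0795 rect [ 0.4639 -0.2362] [0.0293 0.029 ] 21.8
mat 2940 mean [ 0.5178 -0.0389  0.0027] med z 0.0028 rect [ 0.519 -0.039] [0.1531 0.153 ] 6.4
face 204 mean [0.5361 0.176  0.0694] med z 0.0696 rect [0.5367 0.1745] [0.0455 0.0345] 1.1
holder 864 mean [0.535  0.2648 0.0659] med z 0.066 rect [0.5353 0.2611] [0.0515 0.1224] 1.7
holder stripe 250 mean [0.5347 0.2663 0.0667] med z 0.0667 rect [0.5348 0.2667] [0.0146 0.1079] 1.4
orange 12 mean [0.5326 0.2101 0.0462] med z 0.0464 rect [0.534  0.2106] [0.0186 0.0044] 13.2
dieplate 797 mean [ 0.6552 -0.1631  0.0151] med z 0.015 rect [ 0.6611 -0.1661] [0.1003 0.1004] 5.6
[[0.52225094 0.16732033 0.07      ]]
```

View pics/c1.png

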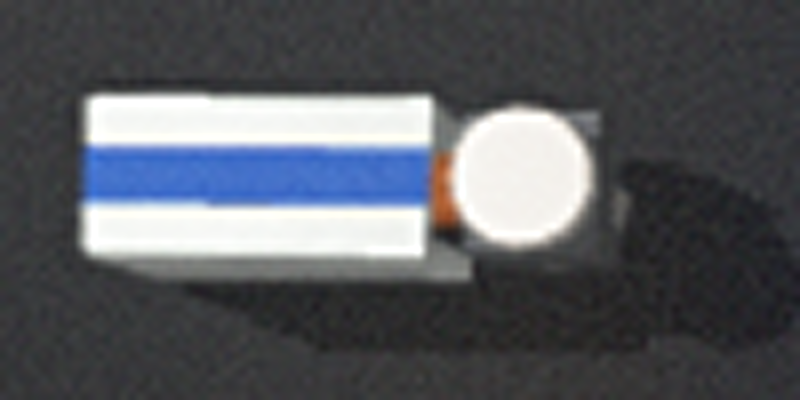

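```bash
cat >> h.py <<'E'
def row(pos, yaw, start=None):
    """target TCP pos, yaw (deg) of tool x in world with tool down -> shift/25mm, rotvec in tool axes"""
    s=arm.read_state(); p0,q0=(s["tcp_pos"],R.from_quat(s["ee_rot"])) if start is None else (np.array(start[0]),down(start[1]))
    d=q0.inv().apply(np.array(pos)-p0)/.025; r=(q0.inv()*down(yaw)).as_rotvec()
    return d.round(3).tolist(), r.round(4).tolist()
def down(yaw): return R.from_euler("z",yaw,degrees=True)*R.from_euler("x",180,degrees=True)
E
python3 - <<'E'
from h import *
im=arm.get_image("top"); vv,uu=np.mgrid[0:384,0:512]
W=world(im,np.c_[uu.ravel(),vv.ravel()]).reshape(384,512,3)
hsv=cv2.cvtColor(im["pixels"],cv2.COLOR_RGB2HSV).astype(int); H,S,V=hsv[...,0],hsv[...,1],hsv[...,2]
def box(x0,x1,y0,y1,z0,z1): return (W[...,0]>x0)&(W[...,0]<x1)&(W[...,1]>y0)&(W[...,1]<y1)&(W[...,2]>z0)&(W[...,2]<z1)
blue=(H>100)&(H<125)&(S>130)&(V>80)
for m in (blue&box(.45,.6,.19,.36,.05,.08), box(.45,.6,.215,.34,.055,.08)):
    p=W[m][:,:2]; l=cv2.fitLine(p.astype(np.float32),cv2.DIST_L2,0,.01,.01).ravel(); print(np.degrees(np.arctan2(l[1],l[0]))%180, p.mean(0))
f=((S<60)&(V>150)&(uu>168)&(uu<192)&(vv>160)&(vv<185))
n,lab,st,ce=cv2.connectedComponentsWithStats(f.astype(np.uint8)); i=1+st[1:,4].argmax(); print(st[i],ce[i],world(im,[ce[i]],.07))
for yaw in (89,90,91): print(row([.536,.18,.25],yaw))
E
```

```text
91.41171 [0.53473746 0.26646462]
91.21327 [0.53487082 0.26833242]
[171 163  18  18 248] [179.63709677 171.64516129] [[0.53606251 0.17933511 0.07      ]]
([22.567, -21.496, -0.747], [-0.0, -0.0, -1.2955])
([22.567, -21.496, -0.747], [-0.0, -0.0, -1.313])
([22.567, -21.496, -0.747], [-0.0, -0.0, -1.3305])
```

Holder axis is at heading 91.3°, the head at (0.536, 0.180). Moving above it.

>>> apply_moves:
  deltas:
    - [[22.57,-21.5,-0.75],[0,0,-1.336],1]
    - [[22.57,-21.5,-0.75],[0,0,-1.336],1]
    - [[22.57,-21.5,-0.75],[0,0,-1.336],1]
    - [[22.57,-21.5,-0.75],[0,0,-1.336],1]
    - [[22.57,-21.5,-0.75],[0,0,-1.336],1]
    - [[22.57,-21.5,-0.75],[0,0,-1.336],1]
    - [[22.57,-21.5,-0.75],[0,0,-1.336],1]
    - [[22.57,-21.5,-0.75],[0,0,-1.336],1]
    - [[22.57,-21.5,-0.75],[0,0,-1.336],1]
    - [[22.57,-21.5,-0.75],[0,0,-1.336],1]
    - [[22.57,-21.5,-0.75],[0,0,-1.336],1]
    - [[22.57,-21.5,-0.75],[0,0,-1.336],1]
    - [[22.57,-21.5,-0.75],[0,0,-1.336],1]
    - [[22.57,-21.5,-0.75],[0,0,-1.336],1]
    - [[22.57,-21.5,-0.75],[0,0,-1.336],1]
    - [[22.57,-21.5,-0.75],[0,0,-1.336],1]
    - [[22.57,-21.5,-0.75],[0,0,-1.336],1]
    - [[22.57,-21.5,-0.75],[0,0,-1.336],1]
    - [[22.57,-21.5,-0.75],[0,0,-1.336],1]
    - [[22.57,-21.5,-0.75],[0,0,-1.336],1]

```text
t: 3.2
tcp_pos: [0.5356, 0.1789, 0.2505]
ee_rot: [0.7, 0.715, 0.0, 0.0]
force: [-1.0, 0.2, 0.3]
finger_gap: 0.0855
grasp_force: 0.0
```

>>> apply_moves:
  deltas:
    - [[0,0,2],[0,0,0],1]
    - [[0,0,4],[0,0,0],1]
    - [[0,0,6],[0,0,0],1]
    - [[0,0,7.5],[0,0,0],1]
    - [[0.02,0.02,8.7],[0,0,0],1]
    - [[0.02,0.02,9.3],[0,0,0],1]
    - [[0.02,0.02,9.3],[0,0,0],1]
    - [[0.02,0.02,9.3],[0,0,0],-1]
    - [[0.02,0.02,9.3],[0,0,0],-1]
    - [[0.02,0.02,9.3],[0,0,0],-1]
    - [[0.02,0.02,9.3],[0,0,0],-1]
    - [[0.02,0.02,9.3],[0,0,0],-1]
    - [[0.02,0.02,9.3],[0,0,0],-1]
    - [[0.02,0.02,9.3],[0,0,0],-1]
    - [[0.02,0.02,9.3],[0,0,0],-1]
  squeeze: 60

```text
t: 4.7
tcp_pos: [0.5379, 0.1809, 0.0196]
ee_rot: [0.699, 0.715, 0.001, 0.001]
force: [-0.0, -0.1, 6.2]
finger_gap: 0.0474
grasp_force: 63.1
```

>>> apply_moves:
  deltas:
    - [[0,0,-0.1],[0,0,0],-1]
    - [[0,0,-0.2],[0,0,0],-1]
    - [[-0.4,0,-0.2],[0,0,0],-1]
    - [[-1.2,0,-0.2],[0,0,0],-1]
    - [[-2.2,0,-0.2],[0,0,0],-1]
    - [[-3.2,0,-0.2],[0,0,0],-1]
    - [[-4.2,0,-0.2],[0,0,0],-1]
    - [[-5.2,0,-0.3],[0,0,0],-1]
    - [[-6.2,-0.3,-0.7],[0,0,0],-1]
    - [[-7.2,-0.6,-0.7],[0,0,0],-1]
    - [[-8.2,-0.9,-0.7],[0,0,0],-1]
    - [[-8.8,-0.9,-0.7],[0,0,0],-1]
    - [[-8.8,-0.9,-0.6],[0,0,0],-1]
    - [[-8.8,-0.9,-0.5],[0,0,0],-1]

```text
t: 6.1
tcp_pos: [0.5194, -0.0399, 0.0298]
ee_rot: [0.699, 0.715, 0.0, -0.0]
force: [0.1, -0.0, -2.4]
finger_gap: 0.0474
grasp_force: 62.2
```

Run:
```python
from h import *
s=arm.read_state(); print(s["tcp_pos"],s["ee_rot"],s["finger_gap"])
im=arm.get_image("side"); cv2.imwrite("pics/s1.png",cv2.resize(im["pixels"][120:340,120:380,::-1],(780,660))[:600])
```

```text
[ 0.51943359 -0.03986947  0.0298087 ] [ 6.99186403e-01  7.14939320e-01  3.56954689e-04 -1.18844033e-04] 0.04738957480254525
```

View pics/s1.png

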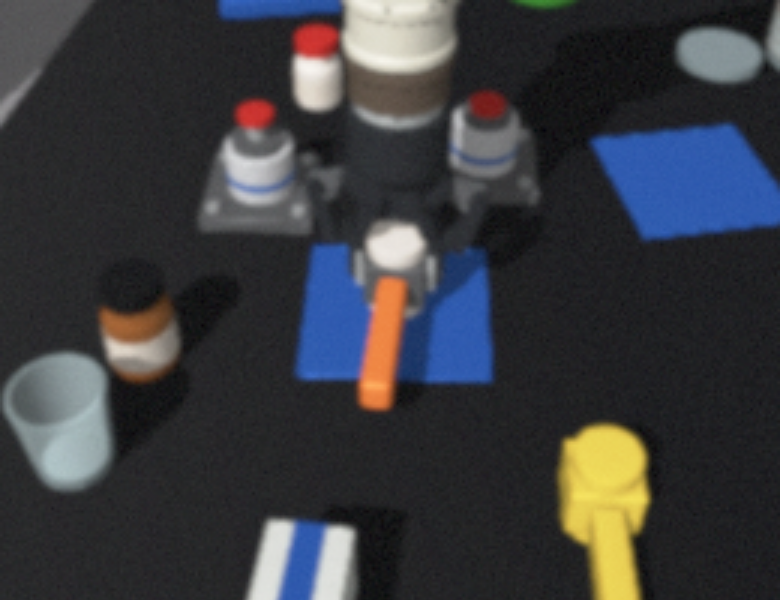

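The mallet is held level over the mat at crop (395,290). Lowering it.

>>> apply_moves:
  deltas:
    - [[0,0,0.12],[0,0,0],-1]
    - [[0,0,0.22],[0,0,0],-1]
    - [[0,0,0.28],[0,0,0],-1]
    - [[0,0,0.31],[0,0,0],-1]
    - [[0,0,0.31],[0,0,0],-1]

```text
t: 6.65
tcp_pos: [0.519, -0.0392, 0.0226]
ee_rot: [0.699, 0.715, 0.0, -0.0]
force: [-2.1, 1.1, 2.0]
finger_gap: 0.0472
grasp_force: 62.6
```

>>> apply_moves:
  deltas:
    - [[0,0,0],[0,0,0],0]
    - [[0,0,0],[0,0,0],1]
    - [[0,0,0],[0,0,0],1]
    - [[0,0,0],[0,0,0],1]
    - [[0,0,0],[0,0,0],1]
    - [[0,0,0],[0,0,0],1]
    - [[0,0,0],[0,0,0],1]
    - [[0,0,-0.5],[0,0,0],1]
    - [[0,0,-2],[0,0,0],1]
    - [[0,0,-4],[0,0,0],1]
    - [[2.2,0,-4],[0,0,0],1]
    - [[2.2,0,-4],[0,0,0],1]

```text
t: 7.85
tcp_pos: [0.5195, 0.0184, 0.1255]
ee_rot: [0.698, 0.716, 0.003, 0.001]
force: [-0.2, -0.3, 0.4]
finger_gap: 0.0852
grasp_force: 0.0
```

Run:
```python
from h import *
s=arm.read_state(); print(s["tcp_pos"],s["ee_rot"],s["finger_gap"],s["force"])
for c in ("side","top"):
    im=arm.get_image(c); m=cv2.cvtColor(im["pixels"],cv2.COLOR_RGB2HSV).astype(int)
    W=world(im,np.argwhere(np.ones((384,512)))[:,::-1]).reshape(384,512,3)
    o=(m[...,0]>3)&(m[...,0]<16)&(m[...,1]>170)&(m[...,2]>120)&(abs(W[...,0]-.52)<.06)&(W[...,1]<.14)&(W[...,1]>-.05)
    p=W[o]; 
    if len(p)>20:
        t=p[p[:,2]>np.percentile(p[:,2],90)-.006]; l=cv2.fitLine(t[:,:2].astype(np.float32),cv2.DIST_L2,0,.01,.01).ravel()
        print(c,len(p),"top",t.mean(0),t.min(0),t.max(0),np.degrees(np.arctan2(l[1],l[0]))%180)
    cv2.imwrite(f"pics/{c}2.png",cv2.resize(im["pixels"][90:290,120:380,::-1],(780,600)))
```

```text
[0.51947388 0.01837054 0.12547629] [0.69766735 0.71641554 0.00271744 0.00128757] 0.0852440905619212 [-0.18910802 -0.32834233  0.41479575]
side 369 top [0.51468539 0.04333456 0.0510989 ] [ 0.5032015  -0.01303694  0.04638898] [0.5260921  0.09345137 0.05390228] 92.07339
```

View pics/side2.png

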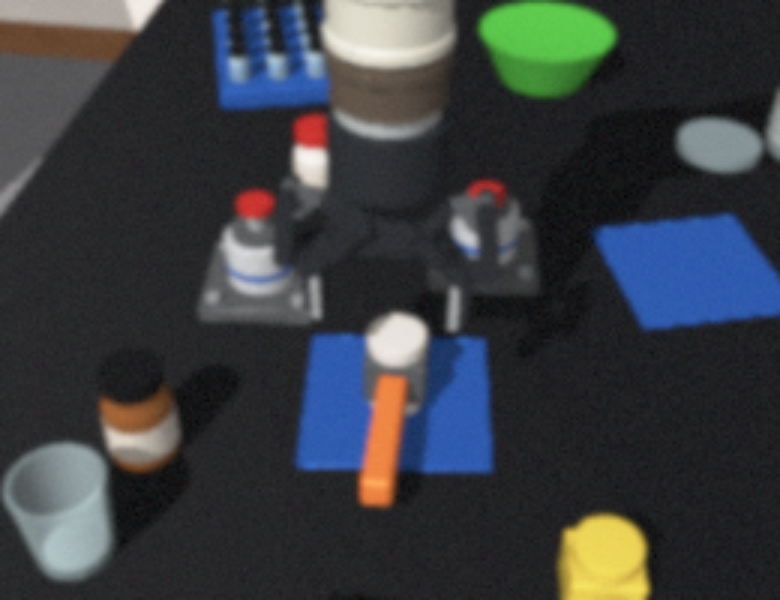

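The mallet stands on the mat, head at crop (397,340) and handle end at (377,495). Now I take the handle.

>>> apply_moves:
  deltas:
    - [[0,0,1.5],[0,0,0],1]
    - [[0,-0.05,3],[0,0,0],1]
    - [[0,-0.05,3.8],[0,0,0],1]
    - [[0,-0.05,4.1],[0,0,0],1]
    - [[0,-0.05,4.1],[0,0,0],1]
    - [[0,-0.05,4.1],[0,0,0],-1]
    - [[0,-0.05,4.1],[0,0,0],-1]
    - [[0,-0.05,4.1],[0,0,0],-1]
    - [[0,-0.05,4.1],[0,0,0],-1]
    - [[0,-0.05,4.1],[0,0,0],-1]
    - [[0,-0.05,4.1],[0,0,0],-1]
    - [[0,-0.05,4.1],[0,0,0],-1]
    - [[0,-0.05,4.1],[0,0,0],-1]
    - [[0,-0.05,4.1],[0,0,0],-1]
    - [[0,-0.05,4.1],[0,0,0],-1]
    - [[0,-0.05,4.1],[0,0,0],-1]
  squeeze: 110

```text
t: 9.55
tcp_pos: [0.5173, 0.0151, 0.0207]
ee_rot: [0.699, 0.715, 0.001, 0.001]
force: [-0.9, 1.1, 7.2]
finger_gap: 0.0204
grasp_force: 107.3
```

>>> apply_moves:
  deltas:
    - [[0,0,-0.3],[0,0,0],-1]
    - [[0,0,-1],[0,0,0],-1]
    - [[0,0,-2.2],[0,0,0],-1]
    - [[0,0,-3.6],[0,0,0],-1]
    - [[0,0,-5],[0,0,0],-1]
    - [[-0.6,0.6,-6],[0,0,0],-1]
    - [[-1.6,1.6,-6],[0,0,0],-1]
    - [[-2.6,2.7,-6],[0,0,0],-1]
    - [[-3.6,3.8,-6],[0,0,0],-1]
    - [[-4.6,4.9,-6],[0,0,0],-1]
    - [[-5.16,5.55,-6],[0,0,0],-1]
    - [[-5.16,5.55,-6],[0,0,0],-1]
    - [[-5.16,5.55,-6],[0,0,0],-1]

```text
t: 10.85
tcp_pos: [0.6573, -0.1107, 0.1683]
ee_rot: [0.699, 0.715, -0.001, -0.002]
force: [-0.4, 0.2, -3.6]
finger_gap: 0.0203
grasp_force: 108.3
```

Run:
```python
from h import *
s=arm.read_state(); print(s["tcp_pos"],s["ee_rot"],s["finger_gap"],s["force"],s["joint_pos"].round(2))
for c in ("side","top"):
    im=arm.get_image(c); m=cv2.cvtColor(im["pixels"],cv2.COLOR_RGB2HSV).astype(int)
    W=world(im,np.argwhere(np.ones((384,512)))[:,::-1]).reshape(384,512,3)
    o=(m[...,0]>3)&(m[...,0]<16)&(m[...,1]>150)&(m[...,2]>100)&(abs(W[...,0]-.66)<.06)&(W[...,1]<.0)&(W[...,2]>.1)
    p=W[o]
    if len(p)>5: print(c,"orange",len(p),p.mean(0),p.min(0),p.max(0))
    w=(m[...,1]<60)&(m[...,2]>130)&(abs(W[...,0]-.66)<.05)&(abs(W[...,1]+.166)<.05)&(W[...,2]>.12)&(W[...,2]<.25)
    p=W[w]
    if len(p)>5: print(c,"white",len(p),p.mean(0),p.min(0),p.max(0))
    for n in ("cap_top","mallet_center"):
        for d in arm.spot_point(c,n)[:2]: print(c,n,round(d["confidence"],2),d["uv"],world(im,d["uv"],.096 if n=="cap_top" else s["tcp_pos"][2]+.017))
    if c=="side": cv2.imwrite(f"pics/{c}3.png",cv2.resize(im["pixels"][80:230,140:340,::-1],(800,600),interpolation=cv2.INTER_CUBIC))
```

```text
[ 0.65731938 -0.11065368  0.16825142] [ 0.69915455  0.71496835 -0.00076204 -0.0016098 ] 0.020328000156104416 [-0.4350077   0.15747072 -3.64964799] [-0.17  0.61  0.41  1.37  0.    1.38]
side orange 354 [ 0.65305033 -0.06554334  0.19383633] [ 0.64240729 -0.14295123  0.17334601] [ 0.67677746 -0.03103269  0.20067653]
side white 26 [ 0.6539558  -0.1584489   0.21649762] [ 0.6350154  -0.18056803  0.2063279 ] [ 0.67658712 -0.12124909  0.22777801]
side mallet_center 0.78 [201.8, 125.6] [[ 0.66060016 -0.16883349  0.18525142]]
side mallet_center 0.67 [316.5, 281.0] [[0.38428625 0.24554229 0.18525142]]
top orange 12 [ 0.65659237 -0.03493831  0.19832062] [ 0.64692091 -0.03647955  0.19602116] [ 0.66387985 -0.03400938  0.19996918]
top mallet_center 0.9 [196.0, 239.2] [[0.36498964 0.11038562 0.18525142]]
top mallet_center 0.19 [154.7, 175.8] [[0.50742976 0.21139774 0.18525142]]
```

View pics/side3.png

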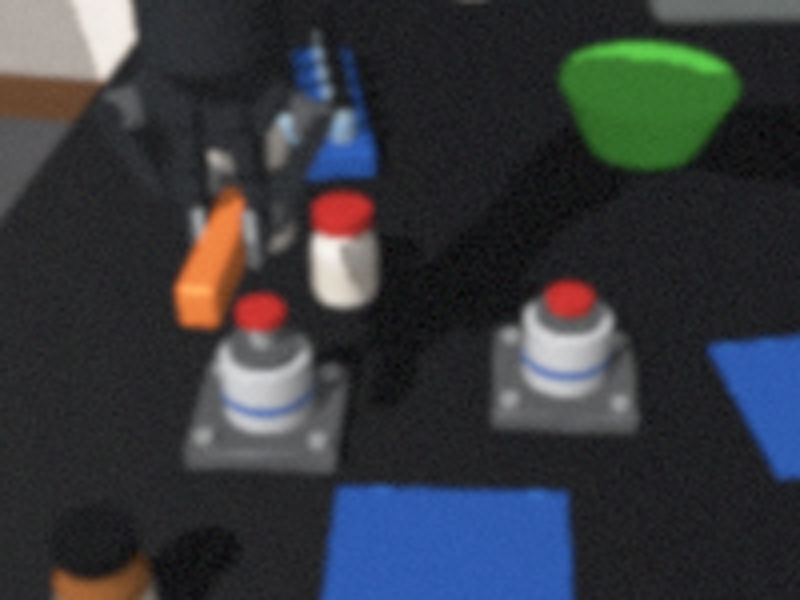

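Aligned: the handle end at crop (200,310) puts the head centre at about (0.659, -0.167), level, 54 mm above the high cap at crop (260,310). The other cap, at (570,298), is already down. Knocking now.

>>> apply_moves:
  deltas:
    - [[0,0.04,0.8],[0,0,0],-1]
    - [[0,0.04,2.72],[0,0,0],-1]
    - [[0,0.04,2.72],[0,0,0],-1]
    - [[0,0.04,1],[0,0,0],-1]
    - [[0,0.04,-0.6],[0,0,0],-1]
    - [[0,0.04,-0.6],[0,0,0],-1]
    - [[0,0.04,-0.6],[0,0,0],-1]

```text
t: 11.85
tcp_pos: [0.6601, -0.1105, 0.1879]
ee_rot: [0.699, 0.715, 0.001, 0.002]
force: [-0.5, 0.2, -3.8]
finger_gap: 0.0206
grasp_force: 109.6
```

Run:
```python
from h import *
s=arm.read_state(); print(s["tcp_pos"],s["ee_rot"],s["finger_gap"],s["force"])
im=arm.get_image("side"); m=cv2.cvtColor(im["pixels"],cv2.COLOR_RGB2HSV).astype(int)
W=world(im,np.argwhere(np.ones((384,512)))[:,::-1]).reshape(384,512,3)
red=((m[...,0]<4)|(m[...,0]>172))&(m[...,1]>170)&(m[...,2]>90)
for c in((.66,-.165),(.464,-.236)):
    p=W[red&(np.hypot(W[...,0]-c[0],W[...,1]-c[1])<.035)&(W[...,2]<.13)]; print("cap",len(p),p.mean(0),np.percentile(p[:,2],[10,50,90]))
o=(m[...,0]>3)&(m[...,0]<16)&(m[...,1]>150)&(m[...,2]>100)&(abs(W[...,0]-.66)<.06)&(W[...,1]<.0)&(W[...,2]>.13)
p=W[o]; t=p[(p[:,1]>-.1)]; t=t[t[:,2]>np.percentile(t[:,2],60)]; print("orange",len(t),p.mean(0),p.min(0),p.max(0),"slope",np.polyfit(t[:,1],t[:,2],1))
cv2.imwrite("pics/side4.png",cv2.resize(im["pixels"][80:230,140:340,::-1],(800,600),interpolation=cv2.INTER_CUBIC))
```

```text
[ 0.66006029 -0.11053804  0.18791006] [0.69886127 0.71525399 0.00127677 0.00173825] 0.020560176357009876 [-0.49321758  0.18133508 -3.76161845]
cap 76 [ 0.65909907 -0.16335033  0.07999399] [0.07835966 0.07998646 0.08141831]
cap 69 [ 0.4625884  -0.23383515  0.07976989] [0.07813414 0.07990251 0.08162414]
orange 122 [ 0.65551432 -0.06552205  0.21268002] [ 0.64480896 -0.14426399  0.19277204] [ 0.67994749 -0.03063683  0.22044224] slope [-0.0138017   0.21665928]
```

View pics/side4.png

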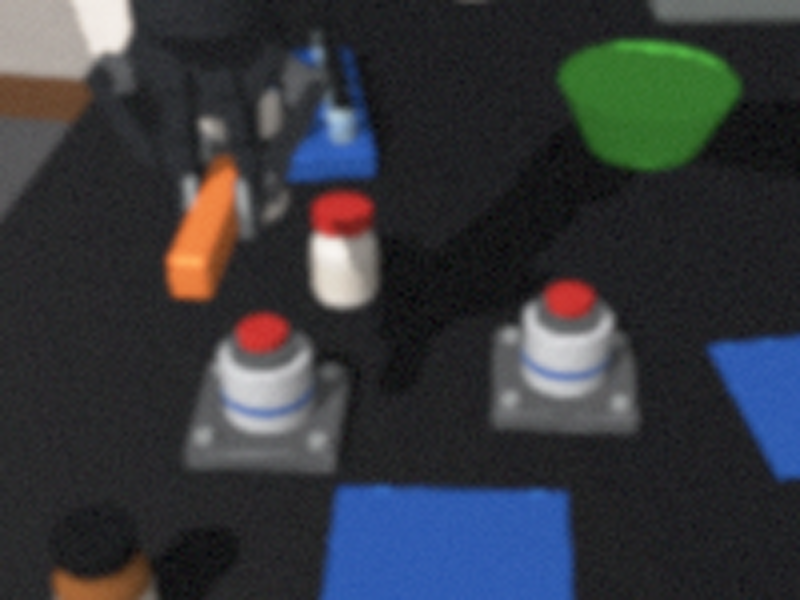

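The cap is fully down (z = 0.080, same as the other die) and the mallet is still level in the grip. Back to the mat.

>>> apply_moves:
  deltas:
    - [[0.8,-0.8,0],[0,0,0],-1]
    - [[1.8,-2,0],[0,0,0],-1]
    - [[2.8,-3.2,0],[0,0,0],-1]
    - [[3.8,-4.2,0.5],[0,0,0],-1]
    - [[4.8,-5.2,1.5],[0,0,0],-1]
    - [[5.14,-5.6,2.8],[0,0,0],-1]
    - [[5.14,-5.6,4],[0,0,0],-1]
    - [[5.14,-5.6,5.2],[0,0,0],-1]
    - [[5.14,-5.6,6],[0,0,0],-1]
    - [[5.14,-5.6,6.3],[0,0,0],-1]
    - [[5.14,-5.6,6.4],[0,0,0],-1]
    - [[5.14,-5.6,6.4],[0,0,0],-1]

```text
t: 13.1
tcp_pos: [0.5163, 0.0146, 0.0248]
ee_rot: [0.699, 0.715, -0.0, -0.0]
force: [0.3, 0.5, -1.7]
finger_gap: 0.0207
grasp_force: 109.2
```

>>> apply_moves:
  deltas:
    - [[0,0,0.05],[0,0,0],-1]
    - [[0,0,0.09],[0,0,0],-1]
    - [[0,0,0.13],[0,0,0],-1]
    - [[0,0,0.16],[0,0,0],-1]
    - [[0,0,0.16],[0,0,0],-1]

```text
t: 13.6
tcp_pos: [0.5164, 0.0146, 0.0209]
ee_rot: [0.699, 0.715, 0.0, 0.0]
force: [-0.4, 0.2, -2.6]
finger_gap: 0.0203
grasp_force: 109.2
```

Run:
```python
from h import *
im=arm.get_image("side")
cv2.imwrite("pics/side5.png",cv2.resize(im["pixels"][170:290,170:330,::-1],(800,600),interpolation=cv2.INTER_CUBIC))
```

```text
(no output)
```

View pics/side5.png

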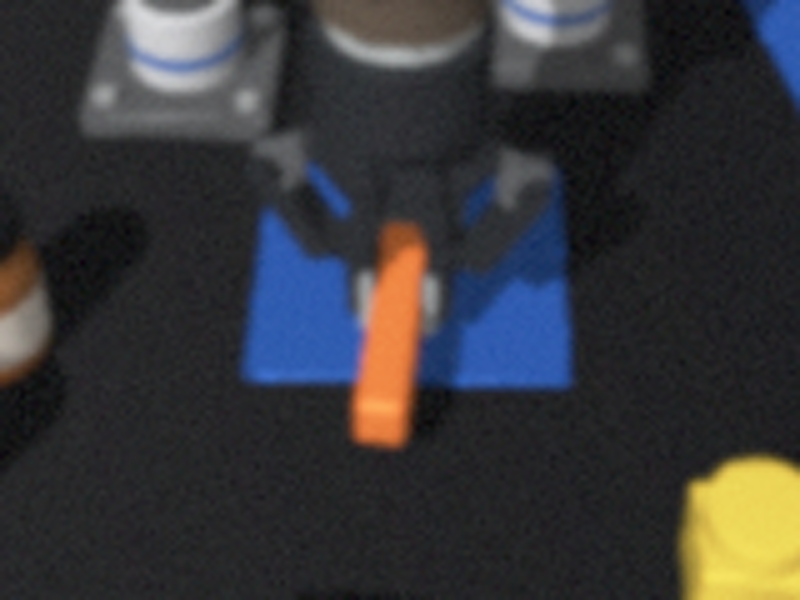

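Over the mat (handle end at crop (380,430)) but not clearly in contact yet, so I lower further in small steps.

>>> apply_moves:
  deltas:
    - [[0,0,0.04],[0,0,0],-1]
    - [[0,0,0.06],[0,0,0],-1]
    - [[0,0,0.06],[0,0,0],-1]

```text
t: 13.95
tcp_pos: [0.5166, 0.0147, 0.0199]
ee_rot: [0.699, 0.715, 0.0, 0.0]
force: [-1.0, 1.0, 3.1]
finger_gap: 0.0205
grasp_force: 110.3
```

In contact. Releasing and withdrawing straight up.

>>> apply_moves:
  deltas:
    - [[0,0,0],[0,0,0],-0.3]
    - [[0,0,0],[0,0,0],0.2]
    - [[0,0,0],[0,0,0],1]
    - [[0,0,0],[0,0,0],1]
    - [[0,0,0],[0,0,0],1]
    - [[0,0,0],[0,0,0],1]
    - [[0,0,0],[0,0,0],1]
    - [[0,0,0],[0,0,0],1]
    - [[0,0,-0.4],[0,0,0],1]
    - [[0,0,-1.5],[0,0,0],1]
    - [[0,0,-3],[0,0,0],1]
    - [[0,0,-5],[0,0,0],1]
    - [[0,0,-7],[0,0,0],1]
    - [[0,0,-7],[0,0,0],1]
    - [[0,0,-7],[0,0,0],1]

```text
t: 15.45
tcp_pos: [0.5175, 0.0147, 0.1967]
ee_rot: [0.699, 0.715, 0.002, 0.002]
force: [-0.3, 0.7, -0.5]
finger_gap: 0.0855
grasp_force: 0.0
```

Run:
```python
from h import *
im=arm.get_image("side"); print(arm.read_state()["tcp_pos"])
cv2.imwrite("pics/side6.png",cv2.resize(im["pixels"][130:290,120:333,::-1],(798,600),interpolation=cv2.INTER_CUBIC))
```

```text
[0.516235   0.01462004 0.19479028]
```

View pics/side6.png

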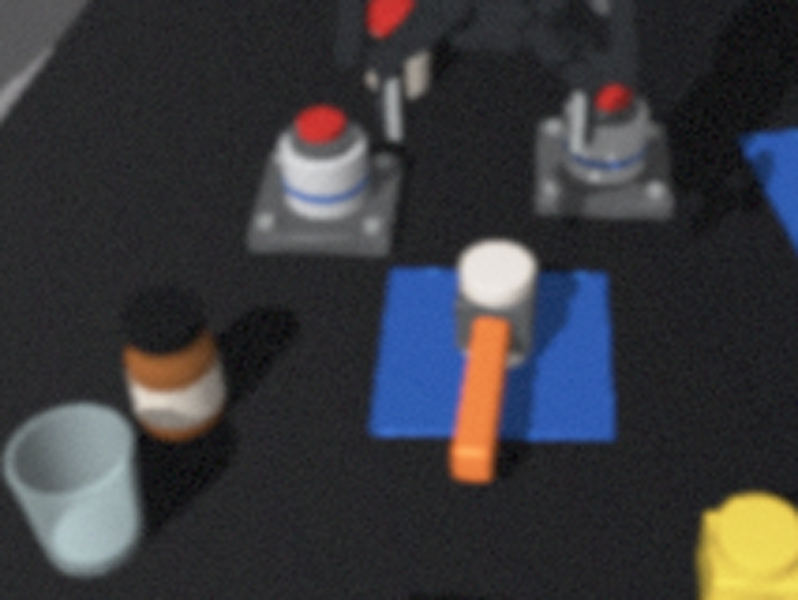

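The mallet stands on its face on the mat, head at crop (497,300). The plunger is down at (320,125), nothing else has moved, and the gripper is clear.

```bash
python3 -c "
from cell import arm; print(arm.sign_off())"
```

```text
the job is handed in; nothing more can be done
None
```

The job is done and handed in at about 15.5 s: one knock drove the plunger fully down (cap top measured at 80 mm), and the mallet stands released on its striking face on the blue mat, with the other die, jars and beaker left alone.

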